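# Load a terminal cover hollow side down in the clamping fixture, under a latched stop

## Task

Push the mushroom stop button fully down, and leave it down while you load the fixture: of the two covers on the sloping rack take the one that leans with its hollow side against the rack, set it down (do not drop it) in the fixture's pocket, hollow side down, flat and fully home, and let go of it. Then swing the clamp arm by its knob over the cover as far as it goes. Last, reset the stop: turn its head clockwise as far as it goes and pull it fully up again; leave the other cover where it leans.

Things in the scene. Friction and masses are not known exactly. Their poses are not given: they have to be found in the camera images.
- cover_in: White plastic terminal cover, a box open on one face: 110 (x) x 60 (y) x 30 mm (z), walls 4 mm, 0.12 kg. Origin: centre of that block; z points out of the closed flat face. It leans on the rack, hollow side against the slope, long axis up the slope (40 degrees from level, facing roughly the robot; the bays of the two covers may be swapped). Grip across its 60 mm width.
- cover_out: The other cover, of the same shape, leaning beside it on the rack (centres 116 to 136 mm apart) with its hollow side outward. Same origin and axes: its z axis points into the slope. Not to be moved.
- fixture: Aluminium plate 205 x 150 x 20 mm with a pocket: floor 20 mm above the table, walls 12 mm high, 10 thick, 115 (x) x 65 mm (y) inside, open for 55 mm in the middle of both long sides for fingers. A core 80 x 34 x 10 mm on its floor goes inside the cover's hollow. Origin under the pocket's centre at table height; x along the pocket, z up. The cover fits either end first.
- pocket_seat (a point): Where the cover's centre lies when it is home: over the pocket's centre, 35 mm above the table; axes as the fixture's. The cover's top is then 50 mm above the table.
- clamp_pivot (a point): Pivot of the clamp arm on a steel post, 95 mm from the pocket's centre along the fixture's x, at the arm's underside, 54 mm above the table.
- clamp_knob (a point): Centre of the top of the clamp arm's upright black round knob, 24 mm in diameter and 42 mm tall, 110 mm from the pivot; top 106 mm above the table. The arm under it is 24 mm wide, 10 mm thick, and passes 4 mm above the top of a seated cover.
- clamp (a joint): Angle of the clamp arm, rad: 0 swung fully away (arm along the fixture's -y), growing clockwise as seen from above, 1.57 at its stop with the arm along the fixture's -x, over the cover. Stays where it is left.
- stop_push (a joint): Travel of the mushroom stop button, m: 0 up, 0.008 fully down. About 7 N pushes it down; it stays where it is left, and it takes about 3 N to pull it up again.
- stop_turn (a joint): Turn of the button's head, rad, growing clockwise as seen from above; its stop is at 1.1. Stays where it is left.
- stop_top (a point): Centre of the top of the mushroom head, a round head 52 mm in diameter and 24 mm thick on a thin stem, on a grey box 90 x 90 x 60 mm. Top 104 mm above the table when up, 96 mm when down; the gap between the head's underside and the collar on the box is 14 mm when up, 6 mm when down. A thin line across the head shows its turn.
Mind the look-alikes: they are no part of the job. What is shaped like the cover_in but blue or turquoise is not meant. What is shaped like the part that bears stop_push but orange or pink is not meant.

How it is judged:
By the outcome, as a careful person would: the job done as asked, in the order asked, and still so for the second after the job is handed in, with the robot touching nothing.
It also fails if it takes over 72 s, if anything falls off the work surface, if the arm or the gripper's body presses on something with over 40 N, if the wrist force passes 120 N, or if a joint passes its speed limit or range.

## Robot

A 6-joint arm with a two-finger parallel gripper is mounted at the origin on the work surface. World frame = base frame: x ahead of the robot, y to its left, z up, the work surface at z = 0. Lengths are in m, angles in rad, forces in N, time in s.
With the tool pointing down it reaches from about 0.375 to 0.975 m from the base axis. Payload 3.8 kg.
Tool frame: the origin (TCP) lies midway between the tips of the shut fingers; the grasp point (between the pads) lies 19 mm behind it; z points along the fingers, y is the line along which they close (so a half turn about z gives the same grasp; the last joint's range is limited). The gripper opens to 88 mm and grips with 3 to 60 N. Pads are 18 mm wide; open, the fingers measure 123 mm over their backs; the gripper's body (75 mm by 187 mm) begins 45 mm behind the grasp point.
Start: joints at [-1.246, 0.264, 1.604, -0, 1.274, -0.037], TCP at [0.239, -0.631, 0.239] pointing down, gripper open.
Joint ranges: [-2.63, 2.63], [-0.94, 2.18], [0.31, 2.57], [-1.31, 4.45], [0, 2.66], [-2.55, 2.55]. Speed limits (rad/s): [2.57, 2.57, 3.14, 3.14, 3.14, 3.14].

## Interface

Orientations are given as a rotation vector (axis times angle).
In Python, from cell import manip, inverse_kinematics, cams, order gives the robot as it stands. Calls block until the motion is done:
- manip.move_pose(position, orientation): joint-space move of the TCP to a pose.
- manip.move_linear(position, rate=0.15, rot=None): straight line of the TCP; rot=None keeps the orientation; rate is the mean speed in m/s.
- manip.set_joints(angles): joint-space move.
- manip.set_gripper(opening, force=None): finger opening in m; force is the grip in N (None keeps the last); returns when the fingers have stopped.
- manip.dwell(seconds).
- inverse_kinematics(position, orientation): joint angles nearest the present ones, or None.
- manip.state(): the state.
- cams.capture(name): name is "side" or "top"; returns a dict with "image" (480x640x3 uint8, blue, green, red), "z_map" (480x640 float32, m along the optical axis (not along the pixel's ray), 0 where there is no reading), "intrinsics" (3x3 intrinsics, pixels), "k1" (the pictures are not rectified: a ray, as slopes to the right and down, at radius r is drawn at 1 + k1 r^2 times it, then the intrinsics apply), "position" and "orientation" of the camera in the world. Camera axes: x right, y down, z forward; pixel columns grow to the right and rows downward; lengths in m; the calibration is good to about 2 mm. A picture is of the moment at which its call begins.
A pose or a line that the arm cannot do raises manip.IKError and nothing moves.
- order.close_job(): hands the job in; it is judged then, once.
The state is a dict: "clock": time; "joint_pos": joint angles; "joint_velocities": joint speeds; "tau": joint torques, N m; "tool_pos": TCP position; "tcp_rot": TCP orientation; "contact_force": force on the tool from outside, world axes, zero at the start; "moment": the same for the moment, N m; "gripper_width": finger opening in m; "grasp_force": force on a finger pad.
Only numpy, scipy, OpenCV 4.12 (cv2) and the standard library are available. Lean on these libraries where they do the work, as an engineer would, in place of code of your own. Each camera call takes 0.05 s, during which the arm holds its last target. There are 200 camera calls.

## Working session

There is one attempt and no reset: what is moved stays moved. The work goes in short steps, each a Python script; the robot and the scene stay as the last script left them, time stands still between calls to the robot, and variables do not carry over. Pictures are saved under pics/ and viewed, at most 10 in all, crops included, and the job is handed in when it is done.

```bash
ls; mkdir -p pics
cat > h.py <<'E'
import numpy as np, cv2
from scipy.spatial.transform import Rotation as R
from cell import manip, inverse_kinematics, cams, order
def cap(n):
    c=cams.capture(n); c['R']=R.from_rotvec(c['orientation']).as_matrix() if np.size(c['orientation'])==3 else (np.array(c['orientation']) if np.size(c['orientation'])==9 else None); return c
def cloud(c):
    K=np.array(c['intrinsics']);h,w=c['z_map'].shape
    u,v=np.meshgrid(np.arange(w),np.arange(h))
    p=cv2.undistortPoints(np.stack([u,v],-1).reshape(-1,1,2).astype(np.float64),K,np.array([c['k1'],0,0,0,0.])).reshape(h,w,2)
    z=c['z_map'];P=np.dstack([p[...,0]*z,p[...,1]*z,z])@c['R'].T+np.array(c['position']); P[z==0]=np.nan; return P
def ray(c,u,v,h):
    K=np.array(c['intrinsics']);p=cv2.undistortPoints(np.array([[[u,v]]],float),K,np.array([c['k1'],0,0,0,0.])).ravel()
    d=c['R']@np.array([p[0],p[1],1]);o=np.array(c['position']);return o+d*(h-o[2])/d[2]
E
python3 - <<'E'
from h import *
for n in('side','top'):
    c=cap(n);cv2.imwrite(f'pics/{n}0.png',c['image']);print(n,c['position'],c['orientation'],c['intrinsics'],c['k1'],(c['z_map']>0).mean())
    P=cloud(c);np.savez(f'{n}0.npz',P=P,im=c['image'])
print(manip.state())
E
```

```text
pics
side [0.14457687 0.84768036 0.79380703] [-0.42831797  2.6523289  -1.30403862] [[559.29297434   0.         323.38372173]
 [  0.         559.29297434 238.96444171]
 [  0.           0.           1.        ]] -0.14509601503956765 0.9960970052083333
top [ 0.29608732 -0.03285014  1.04797299] [-2.1539128   2.1140527  -0.21830405] [[490.83526941   0.         322.09328938]
 [  0.         490.83526941 244.27234113]
 [  0.           0.           1.        ]] -0.023695231110824062 0.9960188802083333
{'clock': 0.1, 'joint_pos': array([-1.24590573e+00,  2.64682336e-01,  1.60520960e+00, -2.35471608e-05,
        1.27369202e+00, -3.69106981e-02]), 'joint_velocities': array([-0.00070679, -0.00165697, -0.00445465,  0.00041979,  0.00078275,
       -0.00057151]), 'tau': array([ 1.74693555e-04, -5.03616571e+01, -3.58072150e+01,  7.29206228e-02,
        2.33576348e-02, -6.25342022e-05]), 'tool_pos': array([ 0.23870661, -0.63071201,  0.23752449]), 'tcp_rot': array([-3.08839096e+00, -5.64878215e-01,  4.83523355e-04]), 'contact_force': array([ 0.70612762, -0.02452389,  0.3994388 ]), 'moment': array([ 0.03529614, -0.05462941,  0.05174251]), 'grasp_force': 0.0, 'gripper_width': 0.0878957029362017}
```

View pics/top0.png

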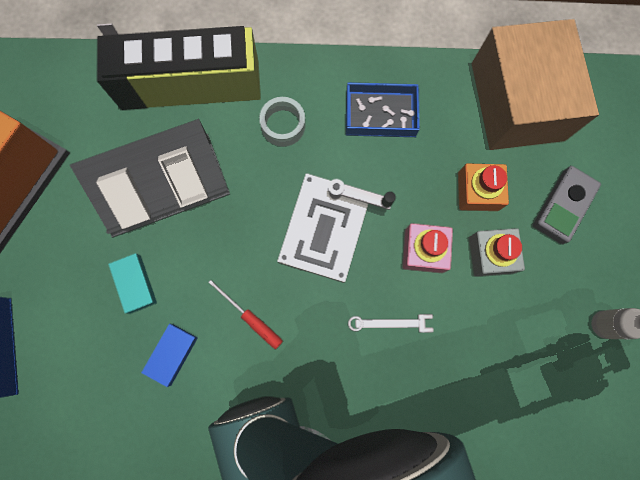

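View pics/side0.png

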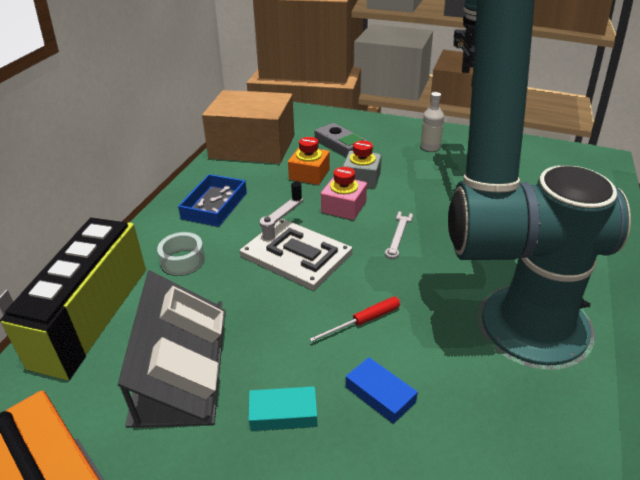

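The top view shows cover_in (closed face outward) at about (123,198) and cover_out at (183,177). The fixture is at (322,232), the clamp pivot at (337,187), the knob at (388,200), and the grey-box stop head at (508,248). The side view agrees: the near bay holds the closed-face cover, and the grey box is at (362,155).

```bash
cat > m.py <<'E'
from h import *
D={n:np.load(n+'0.npz') for n in('top','side')}
def sel(n,box,f):
    P=D[n]['P'];im=D[n]['im'].astype(int);m=np.zeros(P.shape[:2],bool);x0,y0,x1,y1=box;m[y0:y1,x0:x1]=1
    return m&f(im,P)
def big(m):
    k,l,s,_=cv2.connectedComponentsWithStats(m.astype(np.uint8));return l==1+np.argmax(s[1:,4])
np.set_printoptions(precision=4,suppress=True)
print('table z', np.nanmedian(D['top']['P'][330:360,300:330,2]),np.nanmedian(D['side']['P'][330:360,260:300,2]))
def rect(p):
    r=cv2.minAreaRect((p[:,:2]*1000).astype(np.float32));return r
# stop head
for n,b in(('top',(480,225,530,270)),('side',(345,135,380,170))):
    m=big(sel(n,b,lambda im,P:(im[...,2]>120)&(im[...,1]<70)))
    P=D[n]['P'][m];t=P[P[:,2]>np.nanmax(P[:,2])-0.006];(c,r)=cv2.minEnclosingCircle((t[:,:2]*1000).astype(np.float32));print('stop',n,c,r,'z',np.nanpercentile(P[:,2],[50,90]),rect(t),len(t))
# grey box top ~0.06
m=sel('top',(470,220,530,280),lambda im,P:(abs(P[...,2]-.06)<.004));p=D['top']['P'][m];print('box',rect(p))
# knob
for n,b in(('top',(375,185,400,215)),('side',(285,175,305,205))):
    m=sel(n,b,lambda im,P:(P[...,2]>.095));p=D[n]['P'][m];print('knob',n,rect(p),np.median(p,0),len(p))
# arm
m=sel('top',(320,170,400,215),lambda im,P:(P[...,2]>.055)&(P[...,2]<.075));p=D['top']['P'][m];print('arm',rect(p))
m=sel('top',(325,175,350,200),lambda im,P:(P[...,2]>.066));p=D['top']['P'][m];print('pivot?',rect(p),np.median(p,0),len(p))
# plate & walls
for n,b in(('top',(270,165,375,285)),('side',(235,210,355,290))):
    m=big(sel(n,b,lambda im,P:(abs(P[...,2]-.02)<.005)));print('plate',n,rect(D[n]['P'][m]))
    m=sel(n,b,lambda im,P:(abs(P[...,2]-.032)<.004)&(im.max(-1)<110));print('walls',n,rect(D[n]['P'][m]),m.sum(),np.median(D[n]['P'][m],0))
# cover
for n,b in(('top',(95,155,155,235)),('side',(140,330,225,400))):
    m=big(sel(n,b,lambda im,P:(im.min(-1)>120)));P=D[n]['P'][m];P=P[~np.isnan(P[:,0])]
    for i in range(4):
        c=P.mean(0) if i==0 else c; U,S,V=np.linalg.svd(P-P.mean(0),full_matrices=False);nn=V[2]*np.sign(V[2,2]);d=(P-P.mean(0))@nn;P=P[abs(d)<max(.003,2*np.std(d)*.8)]
    U=V[0]*np.sign(V[0,2]);W=np.cross(nn,U);q=np.c_[P@U,P@W];r=cv2.minAreaRect((q*1000).astype(np.float32))
    print('cover',n,len(P),'n',nn,'slope',np.degrees(np.arccos(nn[2])),'yaw',np.degrees(np.arctan2(nn[1],nn[0])),r,'c',U*r[0][0]/1e3+W*r[0][1]/1e3+nn*(P@nn).mean(),'up',U)
# rack slope
m=sel('top',(75,120,230,235),lambda im,P:(im.max(-1)<90)&(P[...,2]>.02));P=D['top']['P'][m]
for i in range(6):
    V=np.linalg.svd(P-P.mean(0),full_matrices=False)[2];nn=V[2]*np.sign(V[2,2]);d=(P-P.mean(0))@nn;P=P[abs(d)<max(.002,1.5*d.std())]
print('rack n',nn,np.degrees(np.arccos(nn[2])),'yaw',np.degrees(np.arctan2(nn[1],nn[0])),P.mean(0),np.nanmax(P[:,2]))
E
python3 m.py
```

```text
table z 0.00055181178270991 -0.0009501488931800139
stop top (474.5068054199219, -418.4873962402344) 24.65435791015625 z [0.1049 0.1073] ((475.8251647949219, -419.78253173828125), (47.578426361083984, 44.9431037902832), 32.49778366088867) 107
stop side (474.87646484375, -415.4429016113281) 26.89897346496582 z [0.1025 0.1044] ((472.1094055175781, -415.1328125), (48.3981819152832, 48.102996826171875), 70.55368041992188) 88
box ((474.85589599609375, -419.7104187011719), (90.64983367919922, 92.02916717529297), 5.2395710945129395)
knob top ((569.7601318359375, -183.59837341308594), (22.076074600219727, 21.634817123413086), 89.99118041992188) [ 0.5696 -0.1836  0.1063] 118
knob side ((568.4312744140625, -180.3790283203125), (24.894189834594727, 24.55495834350586), 73.86589813232422) [ 0.5673 -0.1764  0.1025] 73
arm ((589.0250244140625, -128.92303466796875), (135.81594848632812, 34.56455612182617), 76.59115600585938)
pivot? ((601.0874633789062, -84.28086853027344), (41.601417541503906, 33.70676803588867), 89.25078582763672) [ 0.5986 -0.0798  0.068 ] 147
plate top ((526.7734375, -57.5281600952
[... 365 characters left out ...]
828125), (236.734130859375, 157.8031005859375), 42.368228912353516) 670 [ 0.509  -0.0466  0.0305]
cover top 1441 n [-0.5923 -0.2478  0.7667] slope 39.9459297091091 yaw -157.30170737418095 ((549.7091674804688, 113.35211181640625), (60.72380828857422, 112.12311553955078), 89.8055191040039) c [0.5581 0.3546 0.0785] up [0.7084 0.2931 0.6421]
cover side 1726 n [-0.5878 -0.254   0.7681] slope 39.81767357599513 yaw -156.63141377910839 ((550.6213989257812, 111.77873229980469), (63.647705078125, 111.59898376464844), 88.96067810058594) c [0.5575 0.3569 0.0779] up [0.7088 0.2959 0.6403]
rack n [-0.5903 -0.2424  0.7699] 39.65342811224034 yaw -157.67501707856846 [0.6292 0.3064 0.0792] 0.11976160382390355
```

```bash
cat > m2.py <<'E'
from h import *
np.set_printoptions(precision=4,suppress=True)
for n,b in(('top',(270,165,375,285)),('side',(250,220,345,282))):
    c=cap(n);im=c['image'];g=im.max(-1);x0,y0,x1,y1=b
    m=np.zeros(g.shape,np.uint8);m[y0:y1,x0:x1]=(g[y0:y1,x0:x1]<110)&(np.ptp(im[y0:y1,x0:x1].astype(int),axis=-1)<15)
    k,l,s,_=cv2.connectedComponentsWithStats(m)
    for i in range(1,k):
        if s[i,4]<60: continue
        v,u=np.where(l==i);h=.030
        w=np.array([ray(c,a,d,h)[:2] for a,d in zip(u,v)]);r=cv2.minAreaRect((w*1000).astype(np.float32))
        print(n,i,s[i],r)
    cv2.imwrite(f'pics/fx_{n}.png',cv2.resize(im[y0-5:y1+5,x0-5:x1+40],None,fx=5,fy=5,interpolation=cv2.INTER_CUBIC)[:600,:800])
E
python3 m2.py
```

```text
top 3 [328 191  47  15  84] ((583.7781982421875, -111.11029052734375), (103.3520278930664, 13.308265686035156), 75.49173736572266)
top 4 [308 199  42  28 275] ((555.2926025390625, -64.17027282714844), (82.24474334716797, 40.19861602783203), 74.0437240600586)
top 20 [295 240  29  27  87] ((456.52435302734375, -18.541358947753906), (73.53927612304688, 33.34295654296875), 41.95469284057617)
side 4 [260 223  15  17 180] ((604.7034912109375, -79.89781188964844), (32.773773193359375, 60.77177429199219), 24.6026668548584)
side 6 [267 229  36  27 294] ((553.5213623046875, -56.53581619262695), (91.70808410644531, 44.2387809753418), 74.06809997558594)
side 7 [284 239  37  22 415] ((507.1898498535156, -42.000946044921875), (39.31781005859375, 82.25262451171875), 74.08102416992188)
side 8 [301 243  37  29 314] ((461.5790710449219, -30.315753936767578), (91.69454956054688, 43.601806640625), 74.14860534667969)
side 10 [250 257  55  25 255] ((535.837646484375, 40.79131317138672), (12.96161937713623, 142.9824676513672), 74.16288757324219)
side 11 [318 256  27  26 126] ((421.2752990722656, -0.30364990234375), (97.25029754638672, 8.786773681640625), 74.7254638671875)
```

View pics/fx_top.png

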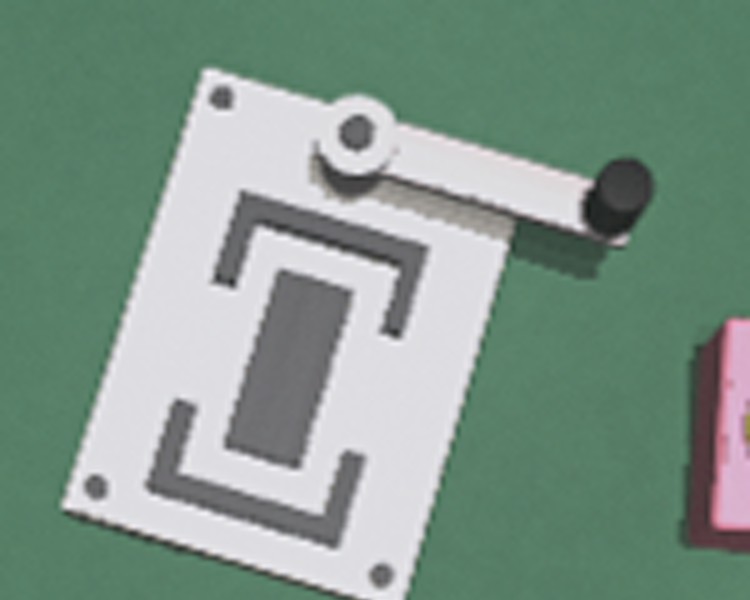

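```bash
cat > m3.py <<'E'
from h import *
np.set_printoptions(precision=4,suppress=True)
c=cap('top');f=lambda x,y,h:ray(c,(x+.5)/5-.5+265,(y+.5)/5-.5+160,h)[:2]
co=[f(*p,.030) for p in((278,268),(353,290),(300,468),(224,447))];wa=[f(*p,.032) for p in((242,190),(428,245),(335,548),(147,488))]
for q in(co,wa):
    q=np.array(q);print(q.mean(0),[np.linalg.norm(q[i]-q[i-1]) for i in range(4)],cv2.minAreaRect((q*1000).astype(np.float32)))
print('pivot bolt',f(357,132,.075),'knob', f(626,178,.106))
c=cap('side')
# walls at .032 in side: both comps
print(np.mean([[553.5,-56.5],[461.6,-30.3]],0))
for s in((508,248),):pass
for p in ([.508,-.048],[.474,-.417],[.558,.3555],[.569,-.182]): print(np.linalg.norm(p))
# candidate grasps
E
python3 m3.py
```

```text
[ 0.5096 -0.052 ] [np.float64(0.08093452902781845), np.float64(0.033381274081499206), np.float64(0.08032356130948859), np.float64(0.03319915533075544)] ((509.55029296875, -52.05933380126953), (33.381004333496094, 80.93452453613281), 74.67981719970703)
[ 0.51   -0.0518] [np.float64(0.13526569583204887), np.float64(0.0830931476841152), np.float64(0.13670739556151104), np.float64(0.08256376921431574)] ((509.95245361328125, -51.642494201660156), (83.09069061279297, 136.70742797851562), 73.83051300048828)
pivot bolt [ 0.6002 -0.0777] knob [ 0.5739 -0.184 ]
[507.55 -43.4 ]
0.510262677451526
0.631320045618702
0.6616224376485429
0.597398526948301
```

Heights and sizes all match what was given. Pressing the stop first.

```bash
cat >> h.py <<'E'
np.set_printoptions(precision=4,suppress=True)
def down(psi): # tool y at azimuth psi, z down
    y=np.array([np.cos(psi),np.sin(psi),0]);z=np.array([0,0,-1.]);return R.from_matrix(np.c_[np.cross(y,z),y,z]).as_rotvec()
def tilt(psi,s): # tool pointing into slope whose uphill azimuth is psi, slope s ; x up or down the slope
    n=np.array([-np.sin(s)*np.cos(psi),-np.sin(s)*np.sin(psi),np.cos(s)]);U=np.array([np.cos(s)*np.cos(psi),np.cos(s)*np.sin(psi),np.sin(s)])
    return n,U
def frame(x,z): return R.from_matrix(np.c_[x,np.cross(z,x),z]).as_rotvec()
STOP=np.array([.4745,-.417]);FIX=np.array([.509,-.050]);FY=np.radians(-16.0)
def st():
    s=manip.state();print('t%.2f'%s['clock'],'p',s['tool_pos'],'F',s['contact_force'],'w%.4f g%.1f'%(s['gripper_width'],s['grasp_force']));return s
E
python3 - <<'E'
from h import *
n,U=tilt(np.radians(22.9),np.radians(40))
F=np.array([.558,.3555,.0783])
for s in(1,-1):
    for d in(.1,-.024): print('grasp',s,d,inverse_kinematics(F+n*d,frame(s*U,-n)))
    fx=np.array([np.cos(FY),np.sin(FY),0]);print('place',inverse_kinematics([*FIX,.026],frame(s*fx,[0,0,-1])))
for p in range(0,360,30): print(p,inverse_kinematics([*STOP,.075],down(np.radians(p))), inverse_kinematics([.569,-.182,.076],down(np.radians(p)))[5] )
manip.set_gripper(0.0,20)
manip.move_pose([*STOP,.125],manip.state()['tcp_rot']);b=st()['contact_force'][2]
manip.move_linear([*STOP,.107],.06)
z=.104
for z in np.arange(.103,.0925,-.0015):
    manip.move_linear([*STOP,z],.03);s=st()
    if s['contact_force'][2]-b>18: break
manip.move_linear([*STOP,.13],.1);st()
E
```

```text
grasp 1 0.1 [ 0.6254 -0.1272  2.3487 -0.5589  0.2747  2.2867]
grasp 1 -0.024 None
place [-0.1466  0.1935  2.1297 -0.      0.8184  1.7034]
grasp -1 0.1 [ 0.6254 -0.1272  2.3487 -0.5589  0.2747 -0.8549]
grasp -1 -0.024 None
place [-0.1466  0.1935  2.1297 -0.      0.8184 -1.4382]
0 [-0.7604  0.328   1.8436 -0.      0.97   -0.7604] -0.3512681984085999
30 [-0.7604  0.328   1.8436 -0.      0.97   -1.284 ] -0.8748669740068991
60 [-0.7604  0.328   1.8436  0.      0.97   -1.8076] -1.398465749605198
90 [-0.7604  0.328   1.8436  0.      0.97   -2.3312] -1.922064525203497
120 None -2.445663300801795Traceback (most recent call last):
  File "<stdin>", line 7, in <module>
TypeError: 'NoneType' object is not subscriptable
```

Run:
```python
from h import *
ps=np.radians(22.9);n,U=tilt(ps,np.radians(40));F=np.array([.558,.3555,.0783]);fx=np.array([np.cos(FY),np.sin(FY),0])
for t in(0,10,20,25,30,35,38):
    m,V=tilt(ps,np.radians(t));e=np.radians(40-t)
    for s in(1,-1):
        gp=F-n*.006; tc=gp-m*.019   # grasp point 6 mm below face
        a=inverse_kinematics(tc,frame(s*V,-m));a2=inverse_kinematics(tc+n*.1,frame(s*V,-m))
        r=[]
        for q in(1,-1):  # U -> q*fx ; tool approach tilted by e past vertical
            h=q*fx; mm=np.cos(e)*np.array([0,0,1])+np.sin(e)*h; VV=np.cos(e)*h-np.sin(e)*np.array([0,0,1])
            g=np.array([*FIX,.044]);p=g-mm*.019
            k=inverse_kinematics(p,frame(s*VV,-mm));r.append(None if k is None else k)
        print(t,s,'G',a,a2,'P',r)
```

```text
0 1 G [ 0.5289  0.4071  1.7769 -0.      0.9576  1.7   ] [ 0.5426  0.2159  1.8704 -0.      1.0553  1.7137] P [array([-0.1848,  0.6148,  1.6891,  0.0607,  1.5337,  1.641 ]), array([-0.058 , -0.0012,  2.5606,  4.0837,  0.1753,  0.8067])]
0 -1 G [ 0.5289  0.4071  1.7769 -0.      0.9576 -1.4416] [ 0.5426  0.2159  1.8704  0.      1.0553 -1.4279] P [array([-0.1848,  0.6148,  1.6891,  0.0607,  1.5337, -1.5006]), array([-0.058 , -0.0012,  2.5606,  4.0837,  0.1753, -2.3349])]
10 1 G [ 0.5406  0.3234  1.905  -0.0362  0.7407  1.7363] [ 0.5572  0.1223  1.9904 -0.036   0.8567  1.7495] P [array([-0.1783,  0.5051,  1.7934,  0.0515,  1.3648,  1.6477]), array([-0.0864, -0.0013,  2.4641, -0.5347,  0.1892, -0.8764])]
10 -1 G [ 0.5406  0.3234  1.905  -0.0362  0.7407 -1.4053] [ 0.5572  0.1223  1.9904 -0.036   0.8567 -1.3921] P [array([-0.1783,  0.5051,  1.7934,  0.0515,  1.3648, -1.4939]), array([-0.0864, -0.0013,  2.4641, -0.5347,  0.1892,  2.2652])]
20 1 G [ 0.5543  0.2558  2.0283 -0.1072  0.5147  1.8096] [ 0.5743  0.0408  2.1094 -0.0984  0.6496  1.8136] P [array([-0.1701,  0.3969,  1.9027,  0.0402,  1.
[... 1463 characters left out ...]
.1876, -0.0185,  0.7174, -1.4171])]
35 -1 G [ 0.578   0.1984  2.1975 -0.6246  0.1748 -0.8069] [ 0.605  -0.0462  2.2804 -0.3722  0.3275 -1.0477] P [array([-0.1535,  0.2427,  2.0727,  0.0138,  0.9128, -1.454 ]), array([-0.139 ,  0.1503,  2.1876, -0.0185,  0.7174,  1.7245])]
38 1 G None [ 0.6118 -0.0564  2.3127 -0.515   0.2663  2.2387] P [array([-0.1495,  0.2138,  2.1072,  0.006 ,  0.8552,  1.6966]), array([-0.1437,  0.1768,  2.1532, -0.0067,  0.7771, -1.4305])]
38 -1 G [ 0.5831  0.1951  2.2281 -1.0604  0.129  -0.3688] [ 0.6118 -0.0564  2.3127 -0.515   0.2663 -0.9029] P [array([-0.1495,  0.2138,  2.1072,  0.006 ,  0.8552, -1.445 ]), array([-0.1437,  0.1768,  2.1532, -0.0067,  0.7771,  1.7111])]
```

```bash
cat > push.py <<'E'
from h import *
manip.set_gripper(0.0,20)
manip.move_pose([*STOP,.125],manip.state()['tcp_rot']);b=st()['contact_force'][2]
manip.move_linear([*STOP,.107],.06)
for z in np.arange(.103,.0925,-.0015):
    manip.move_linear([*STOP,z],.03);s=st()
    if s['contact_force'][2]-b>18: break
manip.move_linear([*STOP,.15],.15);st()
E
python3 push.py
```

```text
t2.88 p [ 0.4744 -0.4182  0.1258] F [-0.8629 -0.8081  0.1667] w0.0005 g0.0
t3.61 p [ 0.4747 -0.4171  0.1032] F [ 0.6538 -0.1982  0.2178] w0.0005 g0.2
t3.86 p [ 0.4747 -0.4172  0.1021] F [-0.8128 -0.3763  3.2267] w0.0002 g2.1
t4.11 p [ 0.4747 -0.4172  0.1005] F [-0.9412  0.7922  5.7929] w0.0006 g2.4
t4.36 p [ 0.4747 -0.4172  0.0989] F [-0.6331  1.6333  4.7402] w0.0002 g2.5
t4.61 p [ 0.4747 -0.4171  0.0973] F [-0.4149  0.665   5.4062] w0.0006 g2.5
t4.86 p [ 0.4748 -0.4172  0.0963] F [-1.72    0.9417  6.978 ] w0.0006 g3.7
t5.11 p [ 0.4749 -0.4173  0.0962] F [-3.2847  2.1558 13.7588] w0.0004 g7.0
t5.63 p [ 0.4742 -0.4167  0.1493] F [-0.284  -0.8792 -0.8758] w0.0002 g0.0
```

```bash
cat > grasp.py <<'E'
from h import *
t=28;ps=np.radians(22.9);n,U=tilt(ps,np.radians(40));m,V=tilt(ps,np.radians(t));F=np.array([.558,.3555,.0783])
rot=frame(-V,-m);tc=F-n*.006-m*.019
manip.move_linear([*STOP,.25],.25)
manip.set_gripper(.088,30)
manip.move_pose(tc+n*.12,rot);st()
manip.move_linear(tc+n*.03,.15);st()
manip.move_linear(tc,.05);st()
manip.set_gripper(.05,30);st()
E
python3 grasp.py
python3 - <<'E'
from h import *
c=cap('top');cv2.imwrite('pics/g.png',c['image'][100:280,30:270].repeat(2,0).repeat(2,1));c=cap('side');cv2.imwrite('pics/gs.png',c['image'][200:440,80:330].repeat(2,0).repeat(2,1))
E
```

```text
t10.17 p [0.4993 0.3301 0.1491] F [ 0.3877  0.3902 -0.4673] w0.0879 g0.0
t10.92 p [0.5521 0.3528 0.08  ] F [0.3934 0.5917 0.3528] w0.0879 g0.0
t11.67 p [0.5697 0.3604 0.0566] F [-0.2997  0.1862 -0.559 ] w0.0883 g0.0
t12.20 p [0.5698 0.3605 0.0572] F [-0.501  -0.4306  1.5821] w0.0596 g30.0
```

View pics/gs.png

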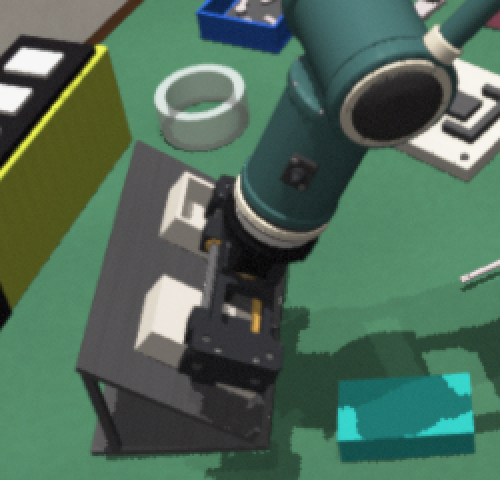

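The fingers closed at 59.6 mm on the cover in the near bay, and cover_out is untouched. Lifting it and hovering over the fixture.

```bash
cat > hov.py <<'E'
from h import *
t=28;ps=np.radians(22.9);n,U=tilt(ps,np.radians(40));e=np.radians(40-t)
s=st();p=s['tool_pos']
manip.move_linear(p+n*.06,.12);manip.move_linear(p+n*.06+[0,0,.10],.2);st()
h=np.array([np.cos(FY),np.sin(FY),0]);k=np.array([0,0,1.]);mm=np.cos(e)*k+np.sin(e)*h;VV=np.cos(e)*h-np.sin(e)*k
rot=frame(-VV,-mm);np.save('rot.npy',rot)
P=np.array([*FIX,.044])-mm*.019;np.save('P.npy',P)
manip.move_pose(P+[0,0,.10],rot);st()
manip.move_linear(P+[0,0,.045],.1);manip.dwell(.2);st()
for q in('top','side'):
    c=cap(q);np.savez(q+'1.npz',P=cloud(c),im=c['image']);cv2.imwrite(f'pics/{q}1.png',c['image'][150:300,230:390].repeat(4,0).repeat(4,1) if q=='top' else c['image'][160:310,220:380].repeat(4,0).repeat(4,1))
E
python3 hov.py
```

```text
t12.30 p [0.5698 0.3605 0.0572] F [-0.838  -0.9436  2.0291] w0.0592 g30.0
t13.60 p [0.5336 0.345  0.2014] F [-0.2304 -0.0657 -1.5259] w0.0597 g30.0
t15.08 p [ 0.5053 -0.0481  0.1253] F [ 0.8776 -0.1664 -2.3521] w0.0598 g30.0
t15.98 p [ 0.506  -0.0491  0.0712] F [-0.2262  0.078  -1.2647] w0.0599 g30.0
```

View pics/top1.png

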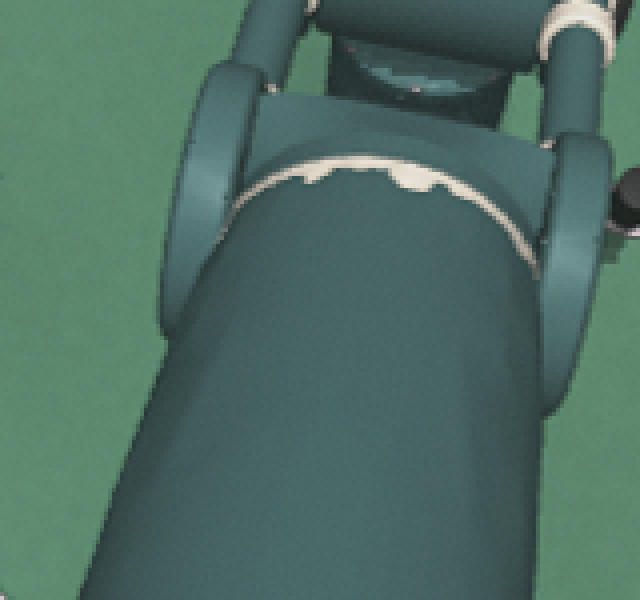

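View pics/side1.png

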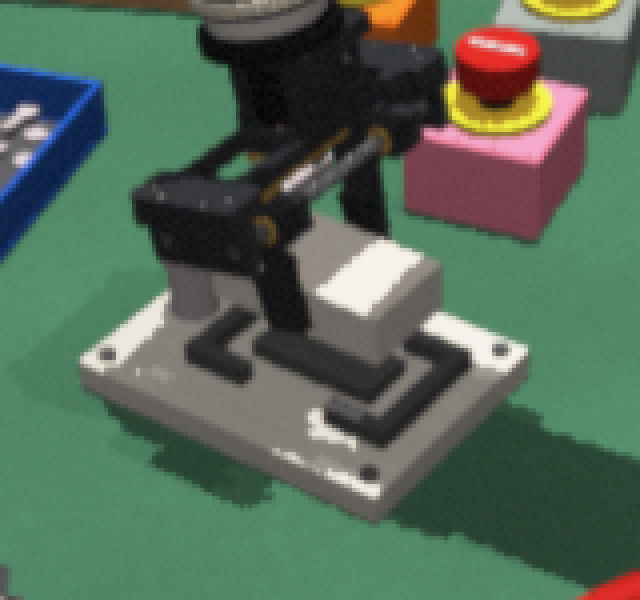

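Top view is blocked by the arm. In the side crop the cover is level above the pocket, with its end corner at crop (375,312), i.e. px (314,238). Checking the relative offset in that one camera.

Run:
```python
from h import *
D=np.load('side1.npz');P=D['P'];D0=np.load('side0.npz');P0=D0['P']
x=np.array([np.cos(FY),np.sin(FY)]);y=np.array([-x[1],x[0]])
def loc(P): d=P[...,:2]-FIX; return np.dstack([d@x,d@y,P[...,2]])*1000
L=loc(P);L0=loc(P0)
im=D['im'].astype(int)
m=np.zeros(L.shape[:2],bool);m[205:255,285:335]=1
q=L[m&(abs(L[...,2]-95)<6)&(im.min(-1)>70)]
print('top face n',len(q),'z',np.median(q[:,2]),'z vs x fit',np.polyfit(q[:,0],q[:,2],1),'xmin',np.percentile(q[:,0],[0,1,3,50]),'y',np.percentile(q[:,1],[0,2,98,100]))
# end face: points with z 68..90 on -x side
e=L[m&(L[...,2]>69)&(L[...,2]<90)&(L[...,0]<-45)]; ee=e[abs(e[:,1])<22]; print('end face x',np.median(ee[:,0]),np.std(ee[:,0]),len(ee),'ymin/max',np.percentile(e[:,1],[1,99]))
l=L[m&(L[...,2]>69)&(L[...,2]<90)&(L[...,0]>-50)&(L[...,1]>15)&(im.min(-1)>60)];print('long face y',np.median(l[:,1]) if len(l) else None,len(l))
# same camera: fixture walls (dark) & core from the initial picture
g=D0['im'].max(-1)
m0=np.zeros(g.shape,bool);m0[220:285,245:350]=1
d=m0&(g<110)&(abs(L0[...,0])<75)&(abs(L0[...,1])<50)
# vertical faces seen from camera: -x outer wall face, core +y face
w=L0[d&(L0[...,2]>28)&(L0[...,2]<36)]
for nm,c in(('core',(abs(w[:,0])<46)&(abs(w[:,1])<22)),('wall-x',(w[:,0]<-50)),('wall+x',w[:,0]>50)):
    k=w[c];print(nm,len(k),'x',np.percentile(k[:,0],[1,5,50,95,99]),'y',np.percentile(k[:,1],[1,5,50,95,99]),np.median(k[:,2]))
```

```text
top face n 643 z 94.90433259196085 z vs x fit [ 0.0139 95.0536] xmin [-57.8176 -57.109  -56.2361 -24.3201] y [-42.0055 -28.4859  31.9306  35.1261]
end face x -55.799283636276776 0.9568583972115536 97 ymin/max [-28.5338  32.8274]
long face y 30.67382004982897 103
core 282 x [-39.6518 -37.0255  -2.8431  32.8193  37.0744] y [-13.1847 -10.9699   3.2139  17.9282  18.9634] 29.844465503037377
wall-x 135 x [-68.2849 -67.4378 -63.486  -52.7496 -51.1068] y [-37.7564 -34.8275   4.434   42.1936  43.3108] 31.135541141753762
wall+x 111 x [51.1428 52.2409 59.4081 64.3091 65.1276] y [-37.9131 -34.8727   5.9987  41.7864  42.8806] 31.351177825857725
```

Run:
```python
from h import *
x=np.array([np.cos(FY),np.sin(FY)]);y=np.array([-x[1],x[0]])
for f in('side0','side1'):
    D=np.load(f+'.npz');P=D['P'];d=P[...,:2]-FIX;X=d@x*1000;Y=d@y*1000;Z=P[...,2]*1000;g=D['im'].max(-1)
    b=(Z>22.5)&(Z<28.5)&(g<120)
    def s(n,m,v): print(f,n,m.sum(),np.percentile(v[m],[25,50,75]))
    s('core+y (17)',b&(abs(X)<35)&(abs(Y-18)<6),Y)
    s('wall+y -x (42.5)',b&(X<-30)&(X>-62)&(abs(Y-43)<6),Y)
    s('wall+y +x (42.5)',b&(X>30)&(X<62)&(abs(Y-43)<6),Y)
    s('wall -x (-67.5)',b&(abs(Y)<38)&(abs(X+68)<6),X)
    s('core -x (-40)',b&(abs(Y)<15)&(abs(X+40)<6),X)
    s('inner +x (57.5)',b&(abs(Y)<28)&(abs(X-57)<6),X)
```

```text
side0 core+y (17) 63 [15.5273 17.1231 18.1635]
side0 wall+y -x (42.5) 29 [41.4405 42.1841 43.2213]
side0 wall+y +x (42.5) 26 [41.4485 42.3587 42.8131]
side0 wall -x (-67.5) 42 [-67.3035 -66.8959 -65.857 ]
side0 core -x (-40) 19 [-39.5158 -38.5959 -37.9422]
side0 inner +x (57.5) 35 [57.4973 58.3985 59.2907]
side1 core+y (17) 61 [15.767  16.9137 17.5605]
side1 wall+y -x (42.5) 22 [41.712  42.1692 43.3484]
side1 wall+y +x (42.5) 26 [40.9885 42.0244 43.0848]
side1 wall -x (-67.5) 49 [-67.3189 -66.5099 -65.8646]
side1 core -x (-40) 13 [-40.421  -39.476  -39.0233]
side1 inner +x (57.5) 20 [57.8076 58.356  59.4066]
```

Estimates agree within the ±2.5 mm fit, so I'll apply a small shift (+0.8, −0.3 mm) and lower it with force sensing.

```bash
cat > low.py <<'E'
from h import *
x=np.array([np.cos(FY),np.sin(FY),0]);y=np.array([-x[1],x[0],0])
P=np.load('P.npy')+x*.0008-y*.0003
s=manip.state();b=s['contact_force'].copy()
manip.move_linear(P+[0,0,.016],.08);manip.dwell(.1);b=st()['contact_force']
for dz in np.r_[.013,.011,.009,.007,.005,.003,.002,.001,0,-.001,-.002]:
    manip.move_linear(P+[0,0,dz],.03);s=st();f=s['contact_force']-b
    if np.linalg.norm(f)>8: print('contact',dz,f);break
E
python3 low.py
```

```text
t16.70 p [ 0.506  -0.0494  0.0414] F [ 0.6024  0.0231 -1.71  ] w0.0598 g30.0
t16.95 p [ 0.5059 -0.0494  0.0385] F [ 1.0996  0.6127 -1.5946] w0.0595 g30.0
t17.20 p [ 0.5057 -0.0494  0.0363] F [ 0.6786  0.2846 -1.8736] w0.0598 g30.0
t17.45 p [ 0.5057 -0.0494  0.0343] F [-0.706  -0.4761 -1.6615] w0.0594 g30.0
t17.70 p [ 0.5057 -0.0494  0.0322] F [ 0.3437 -0.0989 -2.1863] w0.0600 g30.0
t17.95 p [ 0.5057 -0.0494  0.0302] F [ 0.3208  0.0644 -2.3757] w0.0595 g30.0
t18.20 p [ 0.5057 -0.0494  0.0283] F [-0.3219 -0.0189 -2.4602] w0.0600 g30.0
t18.45 p [ 0.5059 -0.0494  0.0274] F [ 0.2014 -1.2046 -1.2428] w0.0598 g30.0
t18.70 p [ 0.5058 -0.0494  0.0263] F [ 0.144   0.0465 -1.2096] w0.0602 g30.0
t18.95 p [ 0.506  -0.0494  0.026 ] F [-1.8303 -0.4185  4.4023] w0.0596 g30.0
t19.20 p [ 0.5061 -0.0495  0.0259] F [-4.9529 -0.8889 11.1545] w0.0597 g30.0
contact -0.001 [-5.5553 -0.912  12.8645]
```

```bash
cat > rel.py <<'E'
from h import *
x=np.array([np.cos(FY),np.sin(FY),0]);y=np.array([-x[1],x[0],0]);P=np.load('P.npy')+x*.0008-y*.0003
e=np.radians(12);mm=np.array([0,0,np.cos(e)])+np.sin(e)*x
manip.move_linear(P+[0,0,.0004],.03);st()
manip.set_gripper(.08);st()
manip.move_linear(P+mm*.06,.1);manip.move_linear(P+mm*.06+[0,0,.09],.25)
manip.move_pose([.5697,-.182,.16],down(np.radians(-16)));manip.set_gripper(.06,15);st()
c=cap('side');Q=cloud(c);d=Q[...,:2]-P[:2]-[.004,-.001];X=d@x[:2]*1000;Y=d@y[:2]*1000;Z=Q[...,2]*1000
m=(abs(X)<53)&(abs(Y)<27)&(c['image'].min(-1)>60);q=np.c_[X[m],Y[m],Z[m]]
A=np.c_[q[:,:2],np.ones(len(q))];print(len(q),np.linalg.lstsq(A,q[:,2],rcond=None)[0],np.percentile(q[:,2],[5,50,95]))
c2=c['image'][190:300,220:380];cv2.imwrite('pics/seat.png',cv2.resize(c2,None,fx=5,fy=5))
E
python3 rel.py
```

```text
t19.45 p [ 0.5063 -0.0495  0.0259] F [-0.6005 -0.9789  1.7828] w0.0597 g30.0
t19.93 p [ 0.5058 -0.0494  0.0257] F [0.2232 0.2065 0.6611] w0.0798 g0.0
t22.93 p [ 0.5698 -0.1819  0.1602] F [ 0.4396 -0.2561 -0.1552] w0.0599 g0.0
729 [-0.0024 -0.0109 49.7859] [47.5571 49.878  52.3288]
```

View pics/seat.png

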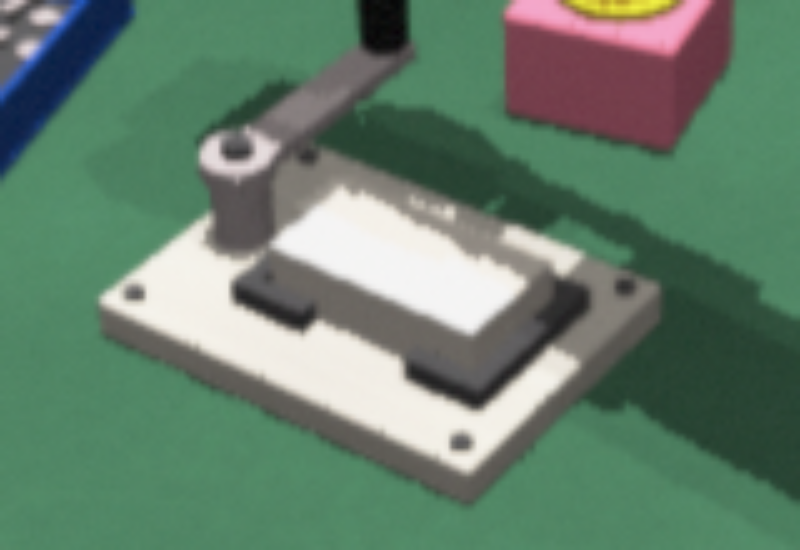

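The cover sits flat in the pocket (around crop (410,260)), with its top at 49.8 mm and level. Now the clamp.

```bash
cat > clamp.py <<'E'
from h import *
piv=np.array([.6010,-.0767]);k0=np.array([.5697,-.182]);z=.077
manip.move_linear([*k0,z],.12);st()
manip.set_gripper(.015,15);s=st()
v=k0-piv;r=.110;a0=np.arctan2(v[1],v[0]);print(np.linalg.norm(v),np.degrees(a0))
for i,th in enumerate(np.radians(np.r_[10:91:10,92,93.5,95])):
    a=a0-th;p=piv+r*np.array([np.cos(a),np.sin(a)])
    manip.move_linear([*p,z],.1,rot=down(np.radians(-16)-th));s=st()
    F=s['contact_force'];tan=np.array([np.sin(a),-np.cos(a)]);print(round(np.degrees(th)),'tang',F[:2]@tan,'rad',F[:2]@[np.cos(a),np.sin(a)])
    if np.linalg.norm(F)>15 and th>1.5: break
    if np.linalg.norm(F)>35: break
E
python3 clamp.py
```

```text
t23.82 p [ 0.5703 -0.1822  0.0776] F [-0.3787  0.5964  0.3373] w0.0600 g0.0
t24.47 p [ 0.5701 -0.1822  0.0774] F [ 0.6961 -0.7669  1.9976] w0.0232 g15.0
0.10985344782936947 -106.55436899947071
t24.81 p [ 0.552  -0.1748  0.0774] F [-0.0947  1.3202  2.5924] w0.0237 g15.0
10 tang 0.6748769551712905 rad -1.1385740231045
t25.15 p [ 0.5361 -0.1647  0.0773] F [2.0617 2.807  1.78  ] w0.0236 g15.0
20 tang 0.01568237649659321 rad -3.482747441073159
t25.49 p [ 0.5222 -0.1522  0.0773] F [3.1523 2.7077 1.3731] w0.0235 g15.0
30 tang -0.20183872766735456 rad -4.150613227391498
t25.83 p [ 0.5105 -0.1374  0.0774] F [3.9764 3.4313 1.1618] w0.0235 g15.0
40 tang 0.6715837282145838 rad -5.20907977379462
t26.18 p [ 0.5016 -0.1207  0.0774] F [3.3442 2.9103 0.3427] w0.0232 g15.0
50 tang 1.3394811607336106 rad -4.226023290633537
t26.52 p [ 0.4957 -0.1026  0.0774] F [ 5.194   1.2997 -0.4531] w0.0234 g15.0
60 tang 0.05633560943128346 rad -5.353832965886844
t26.86 p [ 0.4929 -0.0838  0.0774] F [4.5053 0.6768 0.0016] w0.0233 g15.0
70 tang 0.40482300099692986 rad -4.537814284611484
t27.20 p [ 0.4934 -0.0648  0.0774] F [ 4.9595  0.1116 -0.8636] w0.0233 g15.0
80 tang 0.676958857293652 rad -4.914340221255613
t27.54 p [ 0.497  -0.0473  0.0774] F [ 4.0889 -4.424  -0.4696] w0.0235 g15.0
90 tang -3.075596800922194 rad -5.179905251605657
t27.79 p [ 0.4973 -0.0472  0.0773] F [  0.1692 -17.8393   1.1869] w0.0232 g15.0
92 tang -16.858234908005937 rad -5.8369722747961115
```

```bash
cat > turn.py <<'E'
from h import *
s=manip.state();p=s['tool_pos']
manip.set_gripper(.05);st()
manip.move_linear(p+[0,0,.08],.15)
manip.set_gripper(.078,35)
manip.move_pose([*STOP,.15],down(0.0));st()
manip.move_linear([*STOP,.0755],.1);s=st();print('m',s['moment'])
manip.set_gripper(.04,35);s=st();b=s['moment'].copy()
for th in(.3,.6,.9,1.05,1.12,1.18,1.24):
    manip.move_linear([*STOP,.0755],.05,rot=down(-th));s=st();print(th,'mom',s['moment']-b)
    if abs(s['moment'][2]-b[2])>1.5: break
E
python3 turn.py
```

```text
t28.36 p [ 0.4965 -0.0415  0.0768] F [-0.0455 -0.437   0.5284] w0.0500 g0.0
t31.77 p [ 0.4747 -0.4166  0.15  ] F [0.2189 0.4227 0.0605] w0.0779 g0.0
t32.66 p [ 0.4749 -0.4174  0.0761] F [0.2406 0.5891 0.7943] w0.0776 g0.0
m [-0.0541 -0.0814 -0.0209]
t33.17 p [ 0.4762 -0.4174  0.0765] F [5.3101 0.1789 0.6141] w0.0510 g35.0
t33.62 p [ 0.4769 -0.4175  0.0765] F [ 6.5064  0.2622 -0.7697] w0.0514 g35.0
0.3 mom [ 0.0303 -0.3166 -0.1222]
t34.08 p [ 0.4776 -0.4178  0.0766] F [ 8.1273 -0.1604 -2.1955] w0.0511 g35.0
0.6 mom [-0.0858 -0.5371 -0.1712]
t34.52 p [ 0.4781 -0.4183  0.0769] F [ 8.9634 -0.8893 -1.3135] w0.0512 g35.0
0.9 mom [-0.1019 -0.7518 -0.0632]
t34.83 p [ 0.4778 -0.419   0.0771] F [ 8.2512 -2.6069 -1.0032] w0.0515 g35.0
1.05 mom [-0.4474 -0.5038  0.8772]
t35.08 p [ 0.4777 -0.4192  0.0773] F [ 7.6375 -3.9069 -0.9907] w0.0512 g35.0
1.12 mom [-0.5387 -0.5102  0.7683]
t35.33 p [ 0.4769 -0.4196  0.0773] F [ 4.5383 -3.1856  0.6157] w0.0512 g35.0
1.18 mom [-0.7184 -0.1378  0.7712]
t35.58 p [ 0.4771 -0.4197  0.0774] F [ 6.7338 -4.4569 -0.8408] w0.0514 g35.0
1.24 mom [-0.6898 -0.183   1.0358]
```

```bash
cat > pull.py <<'E'
from h import *
p=manip.state()['tool_pos'];q=np.array([.4775,-.419])
for dz in(.002,.004,.006,.0075,.0085,.0095,.0105):
    manip.move_linear([*q,.077+dz],.03);s=st()
    if s['contact_force'][2]<-14: break
manip.set_gripper(.078);st()
z=manip.state()['tool_pos'][2]
manip.move_linear([*q,z+.10],.12)
manip.move_pose([.35,-.50,.25],manip.state()['tcp_rot']);st()
for n,b in(('top',(470,215,540,285)),('side',(335,125,395,190))):
    c=cap(n);P=cloud(c);im=c['image'].astype(int);x0,y0,x1,y1=b;m=np.zeros(im.shape[:2],bool);m[y0:y1,x0:x1]=1;m&=(im[...,2]>110)&(im[...,1]<80)
    Q=P[m];print(n,len(Q),np.nanpercentile(Q[:,2],[50,90]),np.nanmedian(Q,0))
    cv2.imwrite(f'pics/end_{n}.png',c['image'])
E
python3 pull.py
```

```text
t35.89 p [ 0.4774 -0.4197  0.0794] F [ 0.2172 -2.4783  1.0831] w0.0516 g35.0
t36.14 p [ 0.4774 -0.4197  0.0812] F [ 0.0271 -5.1329  0.0176] w0.0512 g35.0
t36.39 p [ 0.4774 -0.4197  0.0831] F [-0.0777 -5.3283 -0.6665] w0.0515 g35.0
t36.64 p [ 0.4774 -0.4197  0.0846] F [ 0.0456 -5.1827 -1.467 ] w0.0513 g35.0
t36.89 p [ 0.4776 -0.4195  0.085 ] F [ 2.2043 -5.4305 -4.9414] w0.0510 g35.0
t37.14 p [ 0.4775 -0.4195  0.0851] F [ 2.7008 -6.4497 -8.6928] w0.0514 g35.0
t37.39 p [ 0.4775 -0.4195  0.0852] F [  4.8667  -7.8595 -12.7573] w0.0511 g35.0
t37.96 p [ 0.4775 -0.4189  0.0877] F [-0.5181 -0.1289 -0.1702] w0.0781 g0.0
t39.63 p [ 0.3501 -0.4993  0.2489] F [-0.1879  0.7217 -0.7227] w0.0778 g0.0
top 411 [0.1048 0.107 ] [ 0.4746 -0.4196  0.1048]
side 275 [0.1018 0.1038] [ 0.4753 -0.2905  0.1018]
```

View pics/end_top.png

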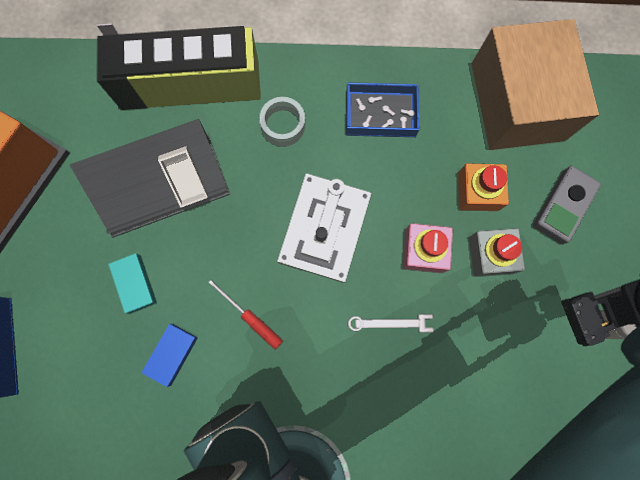

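The top view shows the clamp arm over the cover (knob at (321,234)), cover_out unmoved at (183,177), and the stop's line turned at (508,247). One check of the turn angle, then I hand in.

Run:
```python
from h import *
for f in('top0','end_top'):
    im=cv2.imread(f'pics/{f}.png').astype(int)
    m=np.zeros(im.shape[:2],np.uint8);m[236:258,496:521]=(im[236:258,496:521].min(-1)>130);k,l,s,_=cv2.connectedComponentsWithStats(m)
    i=1+np.argmax(s[1:,4]);v,u=np.where(l==i);V=np.linalg.svd(np.c_[u-u.mean(),v-v.mean()],full_matrices=False)[2][0];print(f,s[i],np.degrees(np.arctan2(V[1],V[0]))%180)
```

```text
top0 [509 237   2  19  37] 89.74723106175952
end_top [502 241  16  11  51] 147.16704571270955
```

Run:
```python
from h import *
c=cap('top')
for f in('top0','end_top'):
  im=cv2.imread(f'pics/{f}.png').astype(float)
  for T in(110,150):
    w=np.clip(im[234:260,494:523,1]-T+30,0,None)*(im[234:260,494:523].min(-1)>T-30)
    m=(im[234:260,494:523].min(-1)>T-30).astype(np.uint8);k,l,s,_=cv2.connectedComponentsWithStats(m);i=1+np.argmax(s[1:,4]);v,u=np.where(l==i);ww=w[v,u]
    P=np.array([ray(c,a+494,b+234,.104)[:2] for a,b in zip(u,v)]);mu=np.average(P,0,ww);C=np.cov((P-mu).T,aweights=ww);V=np.linalg.eigh(C)[1][:,1];print(f,T,len(u),mu,np.degrees(np.arctan2(V[1],V[0]))%180,4*np.sqrt(np.linalg.eigh(C)[0])*1000/1.15)
```

```text
top0 110 74 [ 0.4758 -0.4213] 177.3064891587184 [ 4.6487 37.2853]
top0 150 38 [ 0.4755 -0.4213] 177.00679672754623 [ 3.5347 36.7431]
end_top 110 71 [ 0.4755 -0.421 ] 122.59337492081242 [ 5.7534 36.5563]
end_top 150 55 [ 0.4754 -0.4208] 122.65100532212313 [ 4.834  36.0873]
```

The line has turned only about 0.95 rad, so it may be short of the 1.1 stop. Regripping well centred to find out by feel.

```bash
cat > turn2.py <<'E'
from h import *
q=np.array([.477,-.4192])
manip.move_pose([*q,.14],down(-.6));manip.move_linear([*q,.0845],.1)
manip.set_gripper(.04,35);s=st();b=s['moment'].copy()
for th in(.65,.7,.75,.8,.85,.9,1.0):
    manip.move_linear([*q,.0845],.05,rot=down(-th));s=st();r=R.from_rotvec(s['tcp_rot']).as_matrix()[:,1];print(th,'act',-np.arctan2(r[1],r[0]),'mom',s['moment'][2]-b[2])
    if abs(s['moment'][2]-b[2])>.6: break
E
python3 turn2.py
```

```text
t41.78 p [ 0.4771 -0.4193  0.0851] F [-0.9083  1.1672  3.5591] w0.0515 g35.0
t42.03 p [ 0.4772 -0.4194  0.0851] F [-0.8109  1.5374  3.6383] w0.0511 g35.0
0.65 act 0.6468790553043701 mom 0.9596734407014152
```

Moment jumps at once (0.96 vs 0.15 Nm while turning freely), so the head is already at its stop and simply started off slightly turned. Release, confirm, hand in.

```bash
cat > fin.py <<'E'
from h import *
p=manip.state()['tool_pos']
manip.move_linear(p,.05,rot=down(-.8));s=st();print(s['moment'][2])
manip.move_linear([p[0],p[1],.0865],.05)
manip.set_gripper(.078);manip.move_linear([p[0],p[1],.17],.12)
manip.move_pose([.35,-.50,.25],manip.state()['tcp_rot']);st()
c=cap('top');im=c['image'].astype(float);cv2.imwrite('pics/fin.png',im)
m=(im[234:260,494:523].min(-1)>120).astype(np.uint8);k,l,s,_=cv2.connectedComponentsWithStats(m);i=1+np.argmax(s[1:,4]);v,u=np.where(l==i)
P=np.array([ray(c,a+494,b+234,.104)[:2] for a,b in zip(u,v)]);V=np.linalg.eigh(np.cov(P.T))[1][:,1];print(np.degrees(np.arctan2(V[1],V[0]))%180)
Q=cloud(c);print('z head',np.nanmedian(Q[240:256,500:516,2]))
# clamp arm direction: pivot bolt -> knob
K=Q[222:245,310:332].reshape(-1,3);K=K[K[:,2]>.095];k=K[:,:2].mean(0);d=k-np.array([.6002,-.0777]);print('knob',k,'arm az',np.degrees(np.arctan2(d[1],d[0])),'expect 164')
E
python3 fin.py
```

```text
t42.33 p [ 0.4774 -0.4192  0.0852] F [-0.1994  1.6955  3.0245] w0.0508 g35.0
0.6246750341919026
t44.72 p [ 0.3501 -0.4993  0.2487] F [ 0.0909  0.1175 -0.7526] w0.0780 g0.0
123.11894526534819
z head 0.105240752046449
knob [ 0.4944 -0.0486] arm az 164.61824383825422 expect 164[ WARN:0@5.957] global loadsave.cpp:1063 imwrite_ Unsupported depth image for selected encoder is fallbacked to CV_8U.
```

```bash
python3 -c "
from h import *
print(order.close_job())"
```

```text
the job is handed in; nothing more can be done
None
```

I handed the job in at about 45 s on the robot clock, with no verdict returned: the stop was pressed, cover_in set flat in the pocket, the clamp swung to its stop, and the stop head turned and pulled fully up. The head's line showed only about 0.95 rad of turn, not 1.1, but it would turn no further by feel, so I took it as at its stop; cover_out was not moved.

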